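# Put the counter things back into their matching holders

## Task

Tidy the wooden worktop in front of you: put each of the four things that stand or lie about there into the grey holder made for its shape - the drinks can standing in the large round holder, the shaker standing in the small round one, the sauce bottle standing lengthways in the short oblong one, and the tongs lying lengthways in the long narrow rest. Each must sit flat on its holder's floor inside the rim, let go and at rest; leave the yoghurt tub and the apple where they are.

Things in the scene. Friction and masses are not known exactly. Their poses are not given: they have to be found in the camera images.
- can_mid (a point): The one on the bare wooden worktop in front of the robot (others alike stand far aside or on the glass): upright orange drinks can, a plain cylinder 66 mm in diameter and 115 mm tall, about 0.35 kg. The point is at its centre, 57.5 mm above its base; z up along the can. Straight wall from 15 to 100 mm above the base; grip it high (about 80 mm above its base) so that the gripper's body clears its top.
- shaker_mid (a point): The one on the bare wooden worktop in front of the robot (others alike stand far aside or on the glass): upright shaker with a glass body and grey cap, round, 44 mm in diameter and 90 mm tall (widest below; the domed cap above 70 mm is about 36 mm wide), about 0.1 kg. The point is at its centre, 45 mm above its base; z up. A grip round the body 50 to 65 mm above its base is good.
- sauce_mid (a point): The one on the bare wooden worktop in front of the robot (others alike stand far aside or on the glass): upright sauce squeeze bottle with a round screw cap: oval body 53 mm (its x) by 87 mm (its y), 174 mm tall, about 0.21 kg. The point is at its centre, 87 mm above its base; z up. Its cap, 44 mm wide, from 147 to 174 mm above its base, is a good place to grip from above (about 156 mm up).
- tongs_mid (a point): The steel serving tongs lying on the counter, 227 mm long (their x), 45 mm wide (y) and 27 mm tall, two upright arms joined by a bow at the -x end, about 0.085 kg, stiff enough not to close when gripped. The point is at their centre, 13.5 mm above their underside. Take them across both arms (45 mm) at the middle.
- can_holder_seat (a point): The large round holder, fixed to the counter: a 3 mm thick grey floor inside a black round-topped rim (bar 8 mm thick, top 10 mm above the counter); clear inner diameter 86 mm. The point is at the centre of the floor's upper face, 3 mm above the counter, z up.
- shaker_holder_seat (a point): The small round holder, fixed to the counter: a 3 mm thick grey floor inside a black round-topped rim (bar 8 mm thick, top 10 mm above the counter); clear inner diameter 64 mm. The point is at the centre of the floor's upper face, 3 mm above the counter, z up.
- sauce_holder_seat (a point): The short oblong holder with half-round ends, fixed to the counter: a 3 mm thick grey floor inside a black round-topped rim (bar 8 mm thick, top 10 mm above the counter); clear inside 107 mm (its y) by 73 mm (its x). The point is at the centre of the floor's upper face, 3 mm above the counter, z up.
- tongs_rest_seat (a point): The long narrow rest with half-round ends, fixed to the counter: a 3 mm thick grey floor inside a black round-topped rim (bar 8 mm thick, top 10 mm above the counter); clear inside 260 mm (its x) by 70 mm (its y). In the middle of both long sides the rim is missing over 90 mm, to make room for fingers. The point is at the centre of the floor's upper face, 3 mm above the counter, z up.
- tub_mid (a point): Bystander: the yoghurt tub, 72 mm wide, 71 mm tall, standing loose at the far edge of the counter. The point is at its centre, 35.5 mm up.
- apple_mid (a point): Bystander: the apple, 77 mm wide, 73 mm tall, lying loose at the far edge of the counter. The point is at its centre, 36.5 mm up.
Not all that is in view belongs to the job. Leave any yellow look-alike of the part that bears shaker_holder_seat alone. What is shaped like the part that bears can_mid but green is not meant.

How it is judged:
By the outcome, as a careful person would: the job done as asked, in the order asked, and still so for the second after the job is handed in, with the robot touching nothing.
It also fails if it takes over 134 s, if anything falls off the work surface, if the arm or the gripper's body presses on something with over 40 N, if the wrist force passes 120 N, or if a joint passes its speed limit or range.

## Robot

A 6-joint arm with a two-finger parallel gripper is mounted at the origin on a cart in front of the work surface, level with it; the furniture and walls round the work are solid. World frame = base frame: x ahead of the robot, y to its left, z up, the work surface at z = 0. Lengths are in mm, angles in rad, forces in N, time in s.
With the tool pointing down it reaches from about 400 to 925 mm from the base axis. Payload 12.5 kg.
Tool frame: the origin (TCP) lies on the front face of the gripper's body, between the roots of the fingers; the fingertips stand 78 mm ahead of it and the grasp point (between the pads) lies 59 mm ahead of it (env.nose_length is the distance from the TCP to the fingertips, in mm); z points along the fingers, y is the line along which they close (so a half turn about z gives the same grasp; the last joint's range is limited). The gripper opens to 95 mm and grips with 3 to 60 N. Pads are 20 mm wide; open, the fingers measure 119 mm over their backs; the gripper's body (75 mm by 180 mm) begins 59 mm behind the grasp point.
Start: joints at [-1.287, 0.491, 1.559, -0, 1.092, -0.106], TCP at [237.524, -578.118, 292.261] pointing down, gripper open.
Joint ranges: [-3.1, 3.1], [-0.84, 2.19], [0.05, 2.79], [-1.13, 4.28], [0.06, 2.93], [-2.69, 2.69]. Speed limits (rad/s): [2.22, 2.22, 2.79, 3.14, 3.14, 3.14].

## Interface

Orientations are given as [roll, pitch, yaw] about the fixed x, y, z axes, in that order (R = Rz(yaw) Ry(pitch) Rx(roll)).
In Python, from cell import env gives the robot as it stands.
- The arm moves only by the tool jog_arm, never from a script. Its argument "motion" is a list of rows, each a list of 7 numbers: the turn, a rotation vector about the tool's x, y, z in degrees, then the shift along the tool's x, y, z in mm, then the finger opening in mm, from 0 to 95.1. In form: [[wx, wy, wz, x, y, z, hand], ...]. A call has 1 to 10 rows; each row shifts and turns the commanded pose from where the row before left it, along the tool's axes as they then stand; what a row does not reach is not made up. A row lasts 1/8 s, in which the tool goes at most 62.5 mm and 10.7 degrees, less where a joint would pass 70% of its speed; a pose out of reach is approached as far as the arm can. A call is refused whole if a number of a shift passes 62.5 or a number of a turn 10.7, either way. A call with a gripper value outside its range is refused whole. The fingers move at their own pace and stop on an object; the grip force is fixed at half the most. Time passes only in rows, so rows that do not move let the fingers close. It gives the time, the measured TCP pose, the force, the opening and the grip force at its end, in the units of the state.
- env.state(): the state, without advancing time (a new reading comes with each control period).
- env.read_camera(name): name is "side" or "top" or "wrist"; returns a dict with "color" (400x640x3 uint8, red, green, blue), "z_map" (400x640 float32, mm along the optical axis (not along the pixel's ray), 0 where there is no reading), "camera_matrix" (3x3 intrinsics, pixels), "world_to_cam" (4x4, takes a point from world to camera coordinates). Camera axes: x right, y up, looking along -z (the intrinsics and any distortion apply to the point x, -y, -z); pixel columns grow to the right and rows downward; lengths in mm; the calibration is good to about 2 mm. A picture is of the moment at which its call begins.
- env.job_done(): hands the job in; it is judged then, once.
Trained networks look in the newest picture that a camera, given by its name, has taken for a name from the list of things; names that differ only in an ending like _2 or _b are one class to them, and where a whole thing is asked for, a point or a joint stands for the part that bears it (a point fixed in the world has none). Each returns a list of dicts, best first, with "score" (0 to 1); they miss things now and then, are a little off and sometimes report something else, mostly with a low value. They report only what shows in the picture. A call takes as long as a camera call. They do not tell look-alikes from the thing itself.
- env.recognise(camera, thing): "location" ([column, row] in pixels, amid what is visible of it).
The state is a dict: "t": time; "joints": joint angles; "qvel": joint speeds; "tau": joint torques, N m; "eef_pos": TCP position; "tcp_rot": TCP orientation; "ft_force": force on the tool from outside, world axes, zero at the start; "moment": the same for the moment, N m; "opening": opening from 0.0 (shut) to 1.0 (fully open); "grip_force": force on a finger pad.
Only numpy, scipy, OpenCV 4.12 (cv2) and the standard library are available. Lean on these libraries where they do the work, as an engineer would, in place of code of your own. Each camera call takes 0.05 s, during which the arm holds its last target. There are 200 camera calls.

## Working session

There is one attempt and no reset: what is moved stays moved. The work goes in short steps, Python scripts to look and compute and a tool call to move; the robot and the scene stay as the last step left them, time stands still between calls to the robot, and variables do not carry over. Pictures are saved under pics/ and viewed, at most 14 in all, crops included, and the job is handed in when it is done.

Besides the shell and the picture viewer there is one more tool, called after "Request:" in YAML: its name, and indented under it one key for each argument. jog_arm: Moves the arm, as the interface text tells. Its arguments: {"type":"object","properties":{"motion":{"type":"array"}},"required":["motion"]}

```bash
mkdir -p pics; ls; cat > h.py <<'E'
from cell import env
import numpy as np, cv2
def snap(c,name=None):
    d=env.read_camera(c)
    if name: cv2.imwrite(f'pics/{name}.png',d['color'][:,:,::-1])
    return d
def cloud(d):
    z=d['z_map'];K=d['camera_matrix'];h,w=z.shape
    u,v=np.meshgrid(np.arange(w),np.arange(h))
    x=(u-K[0,2])/K[0,0]*z;y=(v-K[1,2])/K[1,1]*z
    P=np.stack([x,-y,-z,np.ones_like(z)],-1)
    W=P@np.linalg.inv(d['world_to_cam']).T
    W=W[...,:3];W[z<=0]=np.nan
    return W
E
python3 - <<'E'
from h import *
np.set_printoptions(precision=2,suppress=True)
for c in ('top','side'):
    d=snap(c,c+'0');W=cloud(d);np.save(c+'0.npy',W)
    print(c,d['camera_matrix'].tolist(),np.linalg.inv(d['world_to_cam'])[:3,3])
    for t in 'can_mid shaker_mid sauce_mid tongs_mid can_holder_seat shaker_holder_seat sauce_holder_seat tongs_rest_seat tub_mid apple_mid'.split():
        print(t,[(np.round(r['location']),round(r['score'],2),W[int(r['location'][1]),int(r['location'][0])].round()) for r in env.recognise(c,t)])
print(env.state())
E
```

```text
pics
top [[371.70958109293383, 0.0, 321.84867310537663], [0.0, 371.70958109293383, 199.5212393475852], [0.0, 0.0, 1.0]] [ 497.89    4.9  1313.56]
can_mid [(array([363., 215.]), 0.81, array([ 522., -121.,  112.])), (array([382., 184.]), 0.59, array([ 621., -187.,  107.]))]
shaker_mid []
sauce_mid [(array([265., 239.]), 0.66, array([456., 188., 169.])), (array([212., 229.]), 0.64, array([491., 400.,   6.]))]
tongs_mid [(array([431., 207.]), 0.46, array([ 545., -371.,   11.])), (array([415., 166.]), 0.19, array([ 684., -305.,   63.]))]
can_holder_seat [(array([265., 183.]), 0.61, array([644., 211.,   3.]))]
shaker_holder_seat [(array([328., 236.]), 0.97, array([451.,  -7.,   1.])), (array([409., 231.]), 0.8, array([ 460., -287.,    9.]))]
sauce_holder_seat [(array([318., 192.]), 0.68, array([607.,  24.,   2.]))]
tongs_rest_seat [(array([211., 226.]), 0.95, array([498., 409.,  -1.]))]
tub_mid [(array([264., 183.]), 0.71, array([644., 214.,   2.])), (array([229., 173.]), 0.54, array([674., 320.,  72.]))]
apple_mid [(array([416., 166.]), 0.96, array([ 683., -311.,   65.]))]
side [[454.5182
[... 816 characters left out ...]
y([263., 323.]), 0.65, array([503., 415.,   3.]))]
tub_mid [(array([220., 261.]), 0.77, array([659., 341.,  69.])), (array([264., 324.]), 0.64, array([500., 415.,   0.]))]
apple_mid [(array([299., 208.]), 0.59, array([614.,  -0.,   3.])), (array([324., 140.]), 0.56, array([ 673., -324.,   61.]))]
{'t': 1.1, 'joints': array([-1.29,  0.49,  1.56,  0.  ,  1.09, -0.11]), 'qvel': array([-0., -0., -0.,  0.,  0.,  0.]), 'tau': array([  0.  , -61.25, -25.84,   0.07,   0.04,  -0.  ]), 'eef_pos': array([ 237.54, -578.11,  292.27]), 'tcp_rot': array([ 3.14, -0.  ,  0.39]), 'ft_force': array([-0.87, -0.3 , -0.07]), 'moment': array([ 0.02, -0.03,  0.01]), 'grip_force': 0.0, 'opening': 1.0012496594558675}
```

```bash
python3 - <<'E'
import cv2
a=cv2.imread('pics/top0.png')[130:290,170:490]
cv2.imwrite('pics/top0c.png',cv2.resize(a,None,fx=2.5,fy=2.5,interpolation=cv2.INTER_CUBIC))
E
```

```text
(no output)
```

View pics/top0c.png

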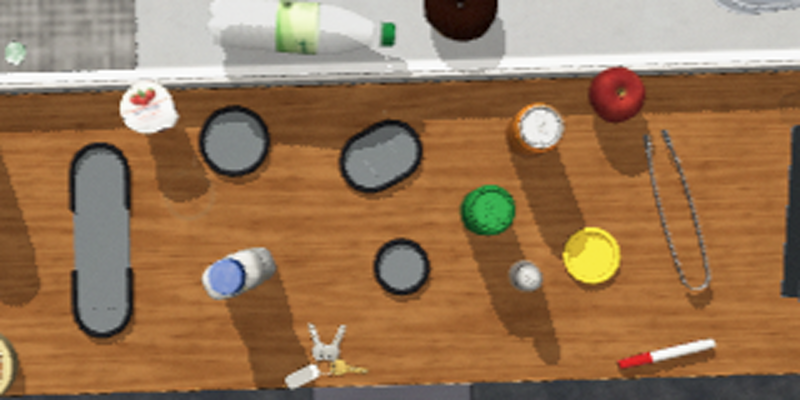

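View pics/side0.png

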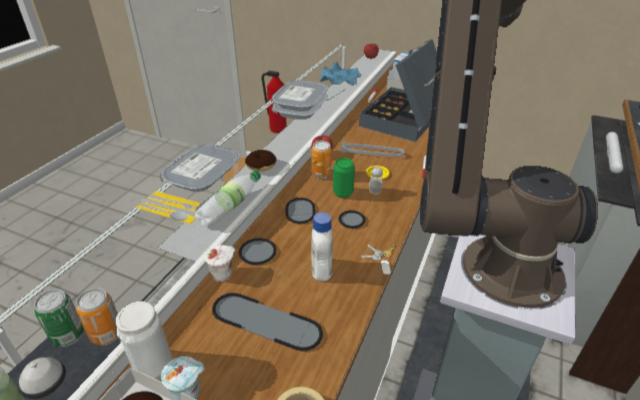

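```bash
cat > m.py <<'E'
from h import *
np.set_printoptions(precision=1,suppress=True)
W=np.load('top0.npy');img=cv2.imread('pics/top0.png')
def box(x0,x1,y0,y1,z0,z1):
    return (W[...,0]>x0)&(W[...,0]<x1)&(W[...,1]>y0)&(W[...,1]<y1)&(W[...,2]>z0)&(W[...,2]<z1)
def fit(n,m):
    P=W[m];xy=P[:,:2].astype(np.float32)
    if len(xy)<5: print(n,len(xy));return
    c,r=cv2.minEnclosingCircle(xy)
    R=cv2.minAreaRect(xy)
    print(n,len(xy),'mean',P.mean(0),'circ',np.array(c),r,'rect',np.array(R[0]),np.array(R[1]),R[2], 'zmax',P[:,2].max())
fit('can',box(560,680,-250,-130,100,130))
fit('green',box(470,560,-180,-70,100,130))
fit('shaker',box(380,500,-230,-130,70,105))
fit('shaker_all',box(380,500,-230,-130,25,105))
fit('cap',box(400,520,120,280,160,190))
fit('sauce',box(380,540,80,280,60,150))
fit('tongs',box(400,680,-480,-300,8,40)&~box(640,700,-360,-260,-10,200))
fit('tub',box(600,720,270,370,30,90))
fit('apple',box(620,720,-360,-260,30,90))
# holders: dark rim pixels + grey floor
hsv=cv2.cvtColor(img,cv2.COLOR_BGR2HSV)
m=((hsv[...,1]<70))&box(380,720,-480,520,-10,20)
m8=m.astype(np.uint8)
n,l,s,c=cv2.connectedComponentsWithStats(m8)
for i in range(1,n):
    if s[i,4]>80: print('px',c[i],s[i]); fit('hold',l==i)
floor=W[box(380,650,-400,500,-15,15)];print(np.median(floor[:,2]))
# tilt of floor
A=np.c_[floor[:,:2],np.ones(len(floor))];print(np.linalg.lstsq(A,floor[:,2],rcond=None)[0]*[1000,1000,1])
g=img[:,:,1]
E
python3 m.py
```

```text
can 297 mean [ 628.1 -196.2  109.9] circ [ 629.5 -196.9] 32.68321990966797 rect [ 629.7 -196.2] [63. 61.] 0.7020397186279297 zmax 119.17137643444835
green 305 mean [ 523.4 -129.5  109.7] circ [ 523.5 -129.8] 32.64126205444336 rect [ 523.6 -130.4] [62.  61.9] 88.2239761352539 zmax 119.99202492725067
shaker 94 mean [ 436.  -177.6   84.9] circ [ 455.5 -160.4] 47.652099609375 rect [ 458.8 -166.8] [93.4 33.2] 27.364421844482422 zmax 104.68797587835729
shaker_all 144 mean [ 437.  -175.6   70.4] circ [ 453.4 -157.7] 47.77779006958008 rect [ 458.5 -169.1] [94.5 41.1] 24.898340225219727 zmax 104.68797587835729
cap 160 mean [450.2 203.8 173.7] circ [450.4 204.1] 21.684738159179688 rect [450.5 204.5] [41.7 40.5] 47.570556640625 zmax 180.26226186882877
sauce 194 mean [452.  191.8 124. ] circ [449.7 203.3] 39.376380920410156 rect [449.7 203.6] [51.7 78. ] 25.434730529785156 zmax 147.77910345629425
tongs 214 mean [ 510.8 -387.5   15.6] circ [ 527.7 -381.1] 126.46308135986328 rect [ 532.4 -374.7] [141.  244.1] 87.32242584228516 zmax 28.608521920190014
tub 431 mean [681.2 322.   65.4] circ [695.5 32
[... 320 characters left out ...]
irc [632.8 215.5] 48.37162399291992 rect [632.4 216. ] [93.8 94.3] 42.48652267456055 zmax 16.347064607261473
px [321.9 192.1] [306 178  33  29 675]
hold 675 mean [605.7   9.9   3.8] circ [606.5  10.4] 58.194000244140625 rect [605.3   9.9] [ 84.4 115.8] 27.766143798828125 zmax 14.21687542487507
px [210.1 224.3] [ 198  187   25   74 1594]
hold 1594 mean [504.2 406.7   3.7] circ [506.4 406. ] 129.0224609375 rect [508.  405.6] [254.9  82.9] 0.9556965231895447 zmax 16.687326600961114
px [330.2 236.4] [320 226  22  22 364]
hold 364 mean [449.1 -14.7   4.9] circ [449.4 -14.8] 37.833980560302734 rect [449.8 -14.7] [71.5 74.1] 42.90727996826172 zmax 16.420705151482707
0.5327155944413562
[1.3 2.  0.1]
```

```bash
cat >> m.py <<'E'
print('-----')
fit('shaker',box(380,475,-230,-150,72,105))
fit('shaker_all',box(380,475,-230,-150,25,105))
t=box(400,670,-470,-330,8,40)&~box(630,720,-350,-200,-10,200)
P=W[t];P=P[P[:,1]<-320]
# px check
v,u=np.nonzero(t);print('tongs px',u.min(),u.max(),v.min(),v.max());fit('t',t)
for lo in range(400,670,20):
    q=W[t];q=q[(q[:,0]>=lo)&(q[:,0]<lo+20)]
    if len(q): print(lo,np.sort(q[:,1]).round())
V=np.load('side0.npy').reshape(-1,3);A=np.r_[W.reshape(-1,3),V];A=A[np.isfinite(A).all(1)]
xs=list(range(400,920,40))
print('      ',xs)
for y in range(640,-680,-40):
    r=[]
    for x in xs:
        q=A[(abs(A[:,0]-x)<20)&(abs(A[:,1]-y)<20)&(A[:,2]<600)]
        r.append(int(np.percentile(q[:,2],97)) if len(q)>3 else -999)
    print(y,r)
E
python3 m.py | sed '1,/-----/d'
```

```text
shaker 89 mean [ 432.8 -179.8   83.9] circ [ 432.1 -180.7] 16.8182315826416 rect [ 432.  -180.4] [32.5 32.3] 60.814422607421875 zmax 91.03888932370455
shaker_all 139 mean [ 434.9 -176.9   69.3] circ [ 433.5 -181.3] 21.287240982055664 rect [ 433.2 -178.9] [40.9 36.7] 0.016613921150565147 zmax 91.03888932370455
tongs px 427 453 175 245
t 186 mean [ 518.9 -399.3   16.4] circ [ 531.2 -404.7] 124.0992660522461 rect [ 531.3 -406.2] [247.5  78.9] 3.8554623126983643 zmax 28.608521920190014
400 [-437. -434. -433. -431. -429. -423. -419. -415. -414. -412. -409. -407.
 -407. -403.]
420 [-440. -439. -438. -438. -437. -437. -437. -436. -403. -403. -402. -401.
 -399. -399. -398. -398. -397.]
440 [-436. -436. -435. -435. -435. -434. -433. -433. -433. -395. -395. -394.
 -393. -392. -392.]
460 [-433. -432. -432. -432. -431. -430. -430. -429. -392. -390. -389. -389.
 -388. -388. -387. -386.]
480 [-429. -428. -428. -428. -427. -427. -427. -426. -386. -384. -382. -382.
 -382. -382. -381. -380.]
500 [-426. -425. -424. -423. -423. -423. -422. -421. -380. -379. -379. -378.
 -377. -377. -377. -376.]
520 [-4
[... 1838 characters left out ...]
200 [76, 88, 4, 3, 4, 114, 115, 15, 44, 43, 43, 43, -999]
-240 [4, 12, 11, 4, 4, 108, 115, 4, 44, 43, 43, 44, -999]
-280 [5, 10, 10, 3, 4, 3, 56, 68, 52, 43, 44, 44, -999]
-320 [4, 11, 10, 4, 3, 3, 66, 69, 64, 44, 43, 44, -999]
-360 [3, 3, 3, 18, 19, 23, 21, 66, 45, 44, 45, 44, -999]
-400 [19, 18, 19, 18, 18, 21, 22, 4, 45, 44, 44, 44, -999]
-440 [14, 20, 18, 18, 3, 4, 4, 3, 43, 44, 112, 112, 113]
-480 [3, 4, 3, 4, 3, 4, 3, 5, 44, 112, 113, 116, 116]
-520 [132, 6, 3, 3, 3, 4, 3, 4, 44, 76, 113, 116, 117]
-560 [173, 244, 288, 277, 59, 58, 55, 3, 44, 43, 113, 116, 117]
-600 [187, 261, 289, 177, 40, 42, 59, 4, 44, 43, 113, 116, 116]
-640 [196, 268, 290, 47, 46, 53, 61, 3, 43, 45, 113, 114, 114]
```

Request:
jog_arm:
  motion:
    - [0,0,7.4,0,0,-34,95]
    - [0,0,7.4,0,0,-34,95]
    - [0,0,7.5,0,0,-34,95]
    - [0,0,0,36,-40,0,95]
    - [0,0,0,36,-40,0,95]
    - [0,0,0,40,-40,0,95]
    - [0,0,0,40,-40,0,95]
    - [0,0,0,40,-40,0,95]
    - [0,0,0,40,-40,0,95]
    - [0,0,0,40,-40,0,95]

```text
t: 2.35
eef_pos: [510.5, -296.4, 394.4]
tcp_rot: [3.141, -0.0, 0.001]
ft_force: [0.1, -0.2, 0.0]
opening: 1.0
grip_force: 0.0
```

```bash
cat >> h.py <<'E'
def go(x,y,z,yawdeg):
    import time
    s=env.state();p=s['eef_pos'];r=s['tcp_rot'];a=r[2]
    d=np.array([x,y,z])-p;c,sn=np.cos(a),np.sin(a)
    print('t %.2f pos %s rpy %s'%(s['t'],p.round(1),np.degrees(r).round(2)),'F',s['ft_force'].round(1),'open %.3f grip %.1f'%(s['opening'],s['grip_force']),'q',s['joints'].round(2))
    print('tool shift',np.round([c*d[0]+sn*d[1],sn*d[0]-c*d[1],-d[2]],1),'turn z',round((np.degrees(a)-yawdeg+90)%180-90,2))
E
python3 -c "
from h import *
go(629,-196,225,0)"
```

```text
t 2.35 pos [ 510.5 -296.4  394.4] rpy [ 1.7998e+02 -2.0000e-02  3.0000e-02] F [ 0.1 -0.2  0. ] open 1.000 grip 0.0 q [-0.64  0.36  1.5  -0.    1.28  0.93]
tool shift [ 118.6 -100.4  169.4] turn z 0.03
```

Request:
jog_arm:
  motion:
    - [0,0,0,30,-25,0,95]
    - [0,0,0,30,-25,0,95]
    - [0,0,0,30,-25,40,95]
    - [0,0,0,28.6,-25.4,40,95]
    - [0,0,0,0,0,45,95]
    - [0,0,0,0,0,44.4,95]
    - [0,0,0,0,0,0,95]

```text
t: 3.22
eef_pos: [627.1, -197.1, 222.0]
tcp_rot: [-3.139, 0.005, 0.001]
ft_force: [-0.5, -0.4, 0.4]
opening: 0.998
grip_force: 0.0
```

```bash
python3 -c "
from h import *
go(629,-196,139,0)
snap('wrist','w1')
print(env.recognise('wrist','can_mid'))"
```

```text
t 3.23 pos [ 627.1 -197.1  222. ] rpy [-1.7987e+02  3.1000e-01  4.0000e-02] F [-0.5 -0.4  0.4] open 0.998 grip 0.0 q [-0.4   0.61  1.54 -0.    0.99  1.17]
tool shift [ 1.9 -1.  83. ] turn z 0.04
[{'location': [327.2, 208.5], 'score': 0.83}, {'location': [250.7, 336.3], 'score': 0.61}]
```

View pics/w1.png

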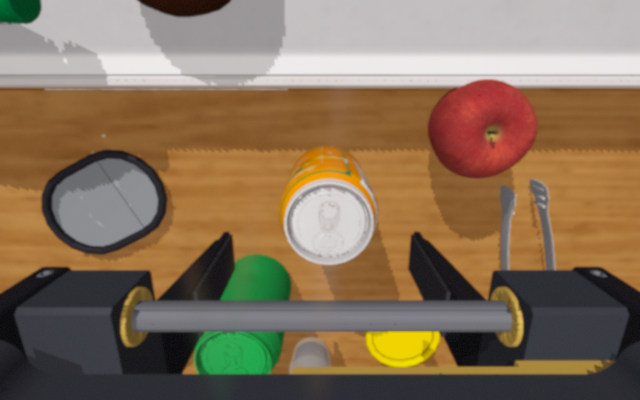

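The wrist view shows the orange can's lid at about (329, 218), between the two fingers (inner tips near columns 230 and 415), with the green can at (240, 330) and the apple at (483, 128) clear of them.

Request:
jog_arm:
  motion:
    - [0,0,0,1,0,30,95]
    - [0,0,0,0,0,30,95]
    - [0,0,0,0,0,23,95]
    - [0,0,0,0,0,0,95]
    - [0,0,0,0,0,0,50]
    - [0,0,0,0,0,0,50]
    - [0,0,0,0,0,0,50]
    - [0,0,0,0,0,0,50]
    - [0,0,0,0,0,0,50]
    - [0,0,0,0,0,0,50]

```text
t: 4.58
eef_pos: [629.3, -197.8, 142.6]
tcp_rot: [3.141, -0.001, 0.001]
ft_force: [0.7, -2.4, 5.9]
opening: 0.686
grip_force: 29.9
```

Request:
jog_arm:
  motion:
    - [0,0,0,0,0,-15,50]
    - [0,0,0,0,0,-25,50]
    - [0,0,0,0,0,0,50]

```text
t: 4.95
eef_pos: [629.4, -197.5, 183.7]
tcp_rot: [3.141, -0.003, 0.001]
ft_force: [-0.3, 0.5, -2.4]
opening: 0.68
grip_force: 29.8
```

```bash
python3 -c "
from h import *
go(633,216,182,0)"
```

```text
t 4.95 pos [ 629.4 -197.5  183.7] rpy [ 1.7994e+02 -1.5000e-01  4.0000e-02] F [-0.3  0.5 -2.4] open 0.680 grip 29.8 q [-0.4   0.65  1.57  0.    0.91  1.17]
tool shift [   3.9 -413.5    1.7] turn z 0.04
```

Request:
jog_arm:
  motion:
    - [0,0,0,0,-20,0,50]
    - [0,0,0,0,-40,0,50]
    - [0,0,0,1,-50,0,50]
    - [0,0,0,1,-50,0,50]
    - [0,0,0,1,-50,0,50]
    - [0,0,0,1,-50,0,50]
    - [0,0,0,0,-50,0,50]
    - [0,0,0,0,-50,0,50]
    - [0,0,0,0,-33.5,0,50]
    - [0,0,0,0,-20,0,50]

```text
t: 6.2
eef_pos: [631.5, 218.4, 180.7]
tcp_rot: [3.141, 0.002, 0.003]
ft_force: [-0.2, -0.1, -3.1]
opening: 0.685
grip_force: 29.8
```

Request:
jog_arm:
  motion:
    - [0,0,0,0,0,0,50]
    - [0,0,0,0,0,0,50]

```text
t: 6.45
eef_pos: [632.5, 215.2, 181.5]
tcp_rot: [3.141, 0.001, 0.0]
ft_force: [-0.5, -0.1, -2.8]
opening: 0.68
grip_force: 29.8
```

```bash
python3 -c "
from h import *
go(633,216,146,0)
d=snap('side');W=cloud(d)
m=(abs(W[...,0]-633)<60)&(abs(W[...,1]-216)<60)&(W[...,2]>30)&(W[...,2]<60)
print(W[m].min(0),W[m].max(0))
"
```

```text
t 6.45 pos [632.5 215.2 181.5] rpy [1.7998e+02 4.0000e-02 0.0000e+00] F [-0.5 -0.1 -2.8] open 0.680 grip 29.8 q [ 0.23  0.67  1.55 -0.    0.92  1.8 ]
tool shift [ 0.5 -0.8 35.5] turn z 0.0
[598.5833348  209.76893453  36.2384979 ] [653.60528547 251.2055307   59.78417985]
```

Request:
jog_arm:
  motion:
    - [0,0,0,0,-1,20,50]
    - [0,0,0,0,0,11,50]
    - [0,0,0,0,0,4,50]
    - [0,0,0,0,0,1,50]
    - [0,0,0,0,0,0,50]
    - [0,0,0,0,0,0,50]

```text
t: 7.25
eef_pos: [632.7, 217.1, 145.8]
tcp_rot: [-3.142, -0.0, 0.001]
ft_force: [0.8, -0.4, -2.8]
opening: 0.683
grip_force: 29.8
```

Request:
jog_arm:
  motion:
    - [0,0,0,0,0,1,50]
    - [0,0,0,0,0,0,50]
    - [0,0,0,0,0,0.5,50]
    - [0,0,0,0,0,0,50]

```text
t: 7.75
eef_pos: [633.1, 217.1, 145.6]
tcp_rot: [-3.141, -0.002, 0.001]
ft_force: [-0.7, -1.7, 9.2]
opening: 0.683
grip_force: 29.9
```

Contact. Release and rise.

Request:
jog_arm:
  motion:
    - [0,0,0,0,0,0,95]
    - [0,0,0,0,0,0,95]
    - [0,0,0,0,0,0,95]
    - [0,0,0,0,0,0,95]
    - [0,0,0,0,0,-30,95]
    - [0,0,0,0,0,-40,95]
    - [0,0,0,0,0,-40,95]
    - [0,0,0,0,0,0,95]

```text
t: 8.75
eef_pos: [633.4, 217.2, 257.6]
tcp_rot: [-3.14, -0.005, 0.001]
ft_force: [0.7, 0.2, -0.0]
opening: 0.999
grip_force: 0.0
```

```bash
python3 -c "
from h import *
go(433,-180,255,0)
"
```

```text
t 8.75 pos [633.4 217.2 257.6] rpy [-1.7993e+02 -3.1000e-01  4.0000e-02] F [ 0.7  0.2 -0. ] open 0.999 grip 0.0 q [ 0.23  0.59  1.48 -0.    1.07  1.8 ]
tool shift [-200.7  397.1    2.6] turn z 0.04
```

Request:
jog_arm:
  motion:
    - [0,0,0,-20,39.7,0,95]
    - [0,0,0,-20,39.7,0,95]
    - [0,0,0,-20,39.7,0,95]
    - [0,0,0,-20,39.7,0,95]
    - [0,0,0,-20,39.7,0,95]
    - [0,0,0,-20,39.7,0,95]
    - [0,0,0,-20,39.7,0,95]
    - [0,0,0,-20,39.7,0,95]
    - [0,0,0,-20,39.7,0,95]
    - [0,0,0,-20,39.7,0,95]

```text
t: 10.0
eef_pos: [431.9, -181.2, 253.7]
tcp_rot: [-3.141, 0.001, 0.001]
ft_force: [-0.3, 0.7, -0.4]
opening: 0.999
grip_force: 0.0
```

Request:
jog_arm:
  motion:
    - [0,0,0,0,0,20,95]
    - [0,0,0,0,0,20,95]
    - [0,0,0,0,0,20,95]
    - [0,0,0,0,0,0,95]

```text
t: 10.5
eef_pos: [432.3, -179.8, 192.9]
tcp_rot: [-3.14, 0.003, 0.0]
ft_force: [0.2, 0.2, -0.1]
opening: 0.998
grip_force: 0.0
```

```bash
python3 -c "
from h import *
go(432.5,-180.5,118,0)
for c in ('wrist','top'):
  d=snap(c,c+'2');W=cloud(d);
  m=(W[...,0]>380)&(W[...,0]<475)&(W[...,1]>-215)&(W[...,1]<-145)&(W[...,2]>70)&(W[...,2]<95)
  if m.sum()>4: print(c,m.sum(),cv2.minEnclosingCircle(W[m][:,:2].astype(np.float32)),W[m].max(0))
  m=(W[...,0]>580)&(W[...,0]<690)&(W[...,1]>160)&(W[...,1]<270)&(W[...,2]>95)&(W[...,2]<130)
  if m.sum()>4: print('can',m.sum(),cv2.minEnclosingCircle(W[m][:,:2].astype(np.float32)),W[m].mean(0))
"
```

```text
t 10.50 pos [ 432.3 -179.8  192.9] rpy [-1.799e+02  1.700e-01  3.000e-02] F [ 0.2  0.2 -0.1] open 0.998 grip 0.0 q [-0.54  0.42  2.04 -0.    0.69  1.04]
tool shift [ 0.2  0.7 74.9] turn z 0.03
wrist 2170 ((432.6866760253906, -184.06591796875), 17.18257713317871) [ 449.66557049 -166.88740145   90.05038161]
can 325 ((632.7702026367188, 216.6602020263672), 33.30396270751953) [631.30427357 214.80056825 112.21247319]
```

Request:
jog_arm:
  motion:
    - [0,0,0,0,2,25,95]
    - [0,0,0,0,0,30,95]
    - [0,0,0,0,0,20,95]
    - [0,0,0,0,0,0,35]
    - [0,0,0,0,0,0,35]
    - [0,0,0,0,0,0,35]
    - [0,0,0,0,0,0,35]
    - [0,0,0,0,0,0,35]
    - [0,0,0,0,0,0,35]
    - [0,0,0,0,0,0,35]

```text
t: 11.85
eef_pos: [433.1, -182.3, 119.5]
tcp_rot: [3.141, -0.001, 0.0]
ft_force: [1.3, -0.8, 2.1]
opening: 0.394
grip_force: 29.4
```

Request:
jog_arm:
  motion:
    - [0,0,0,0,0,0,35]
    - [0,0,0,0,0,-15,35]
    - [0,0,0,0,0,-25,35]
    - [0,0,0,0,0,0,35]

```text
t: 12.35
eef_pos: [433.1, -182.1, 160.2]
tcp_rot: [3.141, -0.002, 0.001]
ft_force: [0.2, -0.6, -1.1]
opening: 0.394
grip_force: 29.2
```

```bash
python3 -c "
from h import *
go(449.5,-14.8,160,0)"
```

```text
t 12.35 pos [ 433.1 -182.1  160.2] rpy [ 1.7994e+02 -1.0000e-01  4.0000e-02] F [ 0.2 -0.6 -1.1] open 0.394 grip 29.2 q [-0.54  0.48  2.07 -0.    0.6   1.03]
tool shift [  16.5 -167.3    0.2] turn z 0.04
```

Request:
jog_arm:
  motion:
    - [0,0,0,1.5,-15,0,35]
    - [0,0,0,3,-32,0,35]
    - [0,0,0,4,-35,0,35]
    - [0,0,0,4,-35,0,35]
    - [0,0,0,3,-32,0,35]
    - [0,0,0,1,-18.3,0,35]
    - [0,0,0,0,0,15,35]
    - [0,0,0,0,0,15,35]
    - [0,0,0,0,0,5,35]
    - [0,0,0,0,0,0,35]

```text
t: 13.6
eef_pos: [449.0, -14.4, 123.8]
tcp_rot: [-3.141, 0.001, 0.001]
ft_force: [0.2, -0.1, -1.2]
opening: 0.393
grip_force: 29.2
```

```bash
python3 -c "
from h import *
go(449.5,-14.8,122.5,0)
snap('side','side3');snap('wrist','w3')
d=cv2.imread('pics/side3.png')[160:290,220:420];w=cv2.imread('pics/w3.png')
cv2.imwrite('pics/c3.png',np.vstack([cv2.resize(d,(500,325)),cv2.resize(w,(500,275))[:275]]))"
```

```text
t 13.60 pos [449.  -14.4 123.8] rpy [-1.7999e+02  8.0000e-02  4.0000e-02] F [ 0.2 -0.1 -1.2] open 0.393 grip 29.2 q [-0.18  0.53  2.14 -0.    0.47  1.39]
tool shift [0.5 0.4 1.3] turn z 0.04
```

View pics/c3.png

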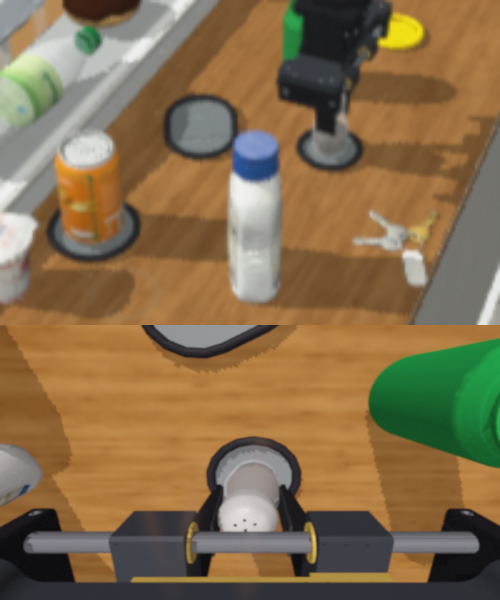

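The can stands inside its holder (crop 90, 190). The shaker hangs inside the small holder's rim (crop 330, 145; wrist part 250, 490).

Request:
jog_arm:
  motion:
    - [0,0,0,0,0,1,35]
    - [0,0,0,0,0,0,35]
    - [0,0,0,0,0,0.7,35]
    - [0,0,0,0,0,0,35]

```text
t: 14.2
eef_pos: [449.3, -14.8, 122.6]
tcp_rot: [3.141, -0.0, 0.001]
ft_force: [-0.0, 0.1, -1.2]
opening: 0.388
grip_force: 29.2
```

Request:
jog_arm:
  motion:
    - [0,0,0,0,0,0.8,35]
    - [0,0,0,0,0,0,35]
    - [0,0,0,0,0,0,35]

```text
t: 14.58
eef_pos: [449.4, -14.8, 122.3]
tcp_rot: [3.141, -0.001, 0.001]
ft_force: [-2.3, 0.0, 9.6]
opening: 0.392
grip_force: 29.9
```

Request:
jog_arm:
  motion:
    - [0,0,0,0,0,0,95]
    - [0,0,0,0,0,0,95]
    - [0,0,0,0,0,0,95]
    - [0,0,0,0,0,0,95]
    - [0,0,0,0,0,0,95]
    - [0,0,0,0,0,-20,95]
    - [0,0,0,0,0,-45,95]
    - [0,0,0,0,0,-50,95]
    - [0,0,0,0,0,-45,95]
    - [0,0,0,0,0,0,95]

```text
t: 15.82
eef_pos: [449.9, -14.9, 284.5]
tcp_rot: [3.14, -0.006, 0.001]
ft_force: [-0.4, 0.1, -0.8]
opening: 0.999
grip_force: 0.0
```

```bash
python3 -c "
from h import *
go(450.4,204,282,0)
d=snap('top','top4');W=cloud(d);np.save('top4.npy',W)
def b(x0,x1,y0,y1,z0,z1): return W[(W[...,0]>x0)&(W[...,0]<x1)&(W[...,1]>y0)&(W[...,1]<y1)&(W[...,2]>z0)&(W[...,2]<z1)][:,:2].astype(np.float32)
for z in ((20,150),(40,120),(100,150)):
  P=b(380,540,120,280,*z);print(len(P),cv2.minAreaRect(P),cv2.fitEllipse(cv2.convexHull(P)))
d=snap('side');W=cloud(d)
P=b(420,480,-50,20,60,85);print('shaker',len(P),P.mean(0))
"
```

```text
t 15.82 pos [449.9 -14.9 284.5] rpy [ 1.7994e+02 -3.3000e-01  4.0000e-02] F [-0.4  0.1 -0.8] open 0.999 grip 0.0 q [-0.18  0.25  1.98 -0.    0.9   1.39]
tool shift [   0.6 -218.9    2.5] turn z 0.04
238 ((450.3729553222656, 202.2243194580078), (51.829524993896484, 81.38230895996094), 25.858154296875) ((450.9902038574219, 202.2198944091797), (54.65293502807617, 84.86772918701172), 25.08656883239746)
78 ((452.89385986328125, 194.05081176757812), (56.01655197143555, 59.17041015625), 11.98840618133545) ((450.98809814453125, 202.2910919189453), (55.15848922729492, 79.72129821777344), 25.87647247314453)
180 ((450.296142578125, 203.965576171875), (50.865570068359375, 78.08026885986328), 25.07496452331543) ((450.3697509765625, 203.42800903320312), (53.94095230102539, 82.19820404052734), 24.702369689941406)
shaker 95 [443.33917  -3.66301]
```

Request:
jog_arm:
  motion:
    - [0,0,0,0,-20,0,95]
    - [0,0,0,0,-40,0,95]
    - [0,0,0,0.5,-50,0,95]
    - [0,0,0,0,-50,0,95]
    - [0,0,0,0,-40,0,95]
    - [0,0,0,0,-19,0,95]
    - [0,0,0,0,0,0,95]
    - [0,0,0,0,0,0,95]

```text
t: 16.92
eef_pos: [449.5, 203.6, 280.8]
tcp_rot: [3.141, 0.002, 0.001]
ft_force: [0.0, 0.7, 0.6]
opening: 0.997
grip_force: 0.0
```

```bash
python3 -c "
from h import *
go(450.4,204,217,0)
d=snap('wrist');W=cloud(d)
P=W[(abs(W[...,0]-450)<40)&(abs(W[...,1]-204)<40)&(W[...,2]>165)&(W[...,2]<182)]
print(len(P),cv2.minEnclosingCircle(P[:,:2].astype(np.float32)),P.max(0))
"
```

```text
t 16.93 pos [449.5 203.6 280.8] rpy [1.7995e+02 1.0000e-01 3.0000e-02] F [0.  0.7 0.6] open 0.997 grip 0.0 q [ 0.29  0.32  1.89 -0.    0.94  1.86]
tool shift [ 0.9 -0.4 63.8] turn z 0.03
3612 ((449.82415771484375, 202.27865600585938), 21.879165649414062) [471.58091997 223.06734006 176.40552705]
```

Request:
jog_arm:
  motion:
    - [0,0,0,0.5,0.4,30,95]
    - [0,0,0,0,0,25,95]
    - [0,0,0,0,0,10,95]
    - [0,0,0,0,0,0,35]
    - [0,0,0,0,0,0,35]
    - [0,0,0,0,0,0,35]
    - [0,0,0,0,0,0,35]
    - [0,0,0,0,0,0,35]
    - [0,0,0,0,0,0,35]
    - [0,0,0,0,0,0,35]

```text
t: 18.23
eef_pos: [450.1, 203.8, 216.8]
tcp_rot: [3.142, 0.0, 0.001]
ft_force: [-0.7, -0.4, 2.2]
opening: 0.529
grip_force: 27.6
```

Request:
jog_arm:
  motion:
    - [0,0,0,0,0,0,35]
    - [0,0,0,0,0,-10,35]
    - [0,0,0,0,0,-20,35]
    - [0,0,0,0,0,-10,35]
    - [0,0,0,0,0,0,35]

```text
t: 18.85
eef_pos: [450.3, 203.9, 257.4]
tcp_rot: [-3.141, -0.001, 0.001]
ft_force: [1.1, -0.3, -2.8]
opening: 0.524
grip_force: 26.8
```

```bash
python3 -c "
from h import *
go(605.5,9.9,258,-2)
d=snap('side','s5');W=cloud(d);print(W[(abs(W[...,0]-450)<60)&(abs(W[...,1]-204)<60)&(W[...,2]>20)&(W[...,2]<130)].min(0))"
```

```text
t 18.85 pos [450.3 203.9 257.4] rpy [-1.7998e+02 -8.0000e-02  3.0000e-02] F [ 1.1 -0.3 -2.8] open 0.524 grip 26.8 q [ 0.29  0.35  1.92 -0.    0.87  1.86]
tool shift [155.1 194.   -0.6] turn z 2.03
[415.46261405 210.38152108  40.89151893]
```

```bash
python3 -c "
from h import *
snap('wrist','w5')
d=cv2.imread('pics/s5.png')[150:310,240:420];w=cv2.imread('pics/w5.png')
cv2.imwrite('pics/c5.png',np.hstack([cv2.resize(d,(360,320)),cv2.resize(w,(440,320))]))"
```

```text
(no output)
```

View pics/c5.png

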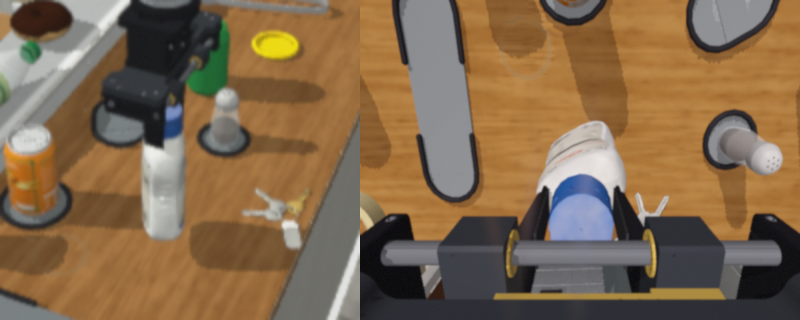

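The bottle hangs upright by its cap (left crop 163, 190) about 40 mm up. The shaker (225, 135) and the can (35, 190) stand in their holders.

Request:
jog_arm:
  motion:
    - [0,0,0,8,10,0,35]
    - [0,0,0,16,20,0,35]
    - [0,0,0,20,25,0,35]
    - [0,0,0,20,25,0,35]
    - [0,0,0,20,25,0,35]
    - [0,0,0,20,25,0,35]
    - [0,0,0,20,25,0,35]
    - [0,0,0,15,19,0,35]
    - [0,0,0,10,12,0,35]
    - [0,0,0,6,8,0,35]

```text
t: 20.2
eef_pos: [605.6, 9.4, 256.6]
tcp_rot: [-3.142, 0.0, 0.0]
ft_force: [0.3, -0.2, -2.2]
opening: 0.523
grip_force: 26.8
```

Request:
jog_arm:
  motion:
    - [0,0,-1,0,0,6,35]
    - [0,0,-1,0,0,10,35]
    - [0,0,0,0,0,5,35]
    - [0,0,0,0,0,0,35]
    - [0,0,0,0,0,0,35]

```text
t: 20.82
eef_pos: [605.3, 10.1, 236.0]
tcp_rot: [3.141, -0.0, 0.036]
ft_force: [-0.3, -0.1, -2.5]
opening: 0.525
grip_force: 26.8
```

```bash
python3 -c "
from h import *
go(605.5,9.9,220,2)
snap('side','s6');snap('wrist','w6')
d=cv2.imread('pics/s6.png')[150:310,240:420];w=cv2.imread('pics/w6.png')
cv2.imwrite('pics/c6.png',np.hstack([cv2.resize(d,(360,320)),cv2.resize(w,(440,320))]))"
```

```text
t 20.82 pos [605.3  10.1 236. ] rpy [ 1.7999e+02 -2.0000e-02  2.0400e+00] F [-0.3 -0.1 -2.5] open 0.525 grip 26.8 q [-0.09  0.52  1.67 -0.    0.95  1.44]
tool shift [ 0.2  0.2 16. ] turn z 0.04
```

View pics/c6.png

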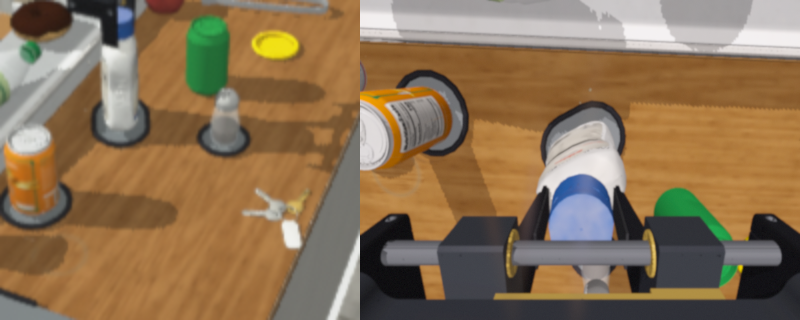

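The bottle is lined up lengthways over the oblong holder (right crop 583, 150) and clear of the rim.

Request:
jog_arm:
  motion:
    - [0,0,0,0,0,8,35]
    - [0,0,0,0,0,5,35]
    - [0,0,0,0,0,2.5,35]
    - [0,0,0,0,0,1,35]
    - [0,0,0,0,0,0,35]
    - [0,0,0,0,0,0,35]

```text
t: 21.68
eef_pos: [605.5, 9.9, 220.0]
tcp_rot: [3.141, -0.001, 0.036]
ft_force: [-1.8, 0.8, 4.9]
opening: 0.53
grip_force: 28.4
```

Request:
jog_arm:
  motion:
    - [0,0,0,0,0,0,95]
    - [0,0,0,0,0,0,95]
    - [0,0,0,0,0,0,95]
    - [0,0,0,0,0,0,95]
    - [0,0,0,0,0,0,95]
    - [0,0,0,0,0,-15,95]
    - [0,0,0,0,0,-35,95]
    - [0,0,0,0,0,-35,95]
    - [0,0,-10.7,0,0,0,95]
    - [0,0,0,0,0,0,95]

```text
t: 22.92
eef_pos: [605.2, 9.9, 305.5]
tcp_rot: [3.141, -0.001, 0.221]
ft_force: [0.0, -0.1, -0.6]
opening: 0.997
grip_force: 0.0
```

```bash
python3 -c "
from h import *
go(500,-398,290,12.7)
d=snap('top');W=cloud(d)
def b(x0,x1,y0,y1,z0,z1): return W[(W[...,0]>x0)&(W[...,0]<x1)&(W[...,1]>y0)&(W[...,1]<y1)&(W[...,2]>z0)&(W[...,2]<z1)]
P=b(540,670,-60,80,30,200);print('sauce',len(P),P.max(0))
d=snap('side');W=cloud(d)
P=b(540,670,-60,80,165,185);print('sauce',len(P),P.mean(0),P.max(0))
"
```

```text
t 22.93 pos [605.2   9.9 305.5] rpy [ 1.7997e+02 -7.0000e-02  1.2680e+01] F [ 0.  -0.1 -0.6] open 0.997 grip 0.0 q [-0.09  0.45  1.59 -0.    1.1   1.26]
tool shift [-192.2  374.9   15.5] turn z -0.02
sauce 71 [591.05163515  51.44836046 179.06021913]
sauce 152 [600.3939103   18.00444395 174.1425374 ] [623.62152142  38.01447173 179.87300444]
```

Request:
jog_arm:
  motion:
    - [0,0,0,-19.2,37.5,1.5,95]
    - [0,0,0,-19.2,37.5,1.5,95]
    - [0,0,0,-19.2,37.5,1.5,95]
    - [0,0,0,-19.2,37.5,1.5,95]
    - [0,0,0,-19.2,37.5,1.5,95]
    - [0,0,0,-19.2,37.5,1.5,95]
    - [0,0,0,-19.2,37.5,1.5,95]
    - [0,0,0,-19.2,37.5,1.5,95]
    - [0,0,0,-19.2,37.5,1.5,95]
    - [0,0,0,-19.2,37.5,1.5,95]

```text
t: 24.28
eef_pos: [500.1, -399.5, 289.0]
tcp_rot: [-3.141, 0.0, 0.219]
ft_force: [0.4, 0.1, -0.5]
opening: 0.997
grip_force: 0.0
```

Request:
jog_arm:
  motion:
    - [0,0,0,0,0,0,95]
    - [0,0,0,0,0,0,95]

```text
t: 24.52
eef_pos: [500.6, -397.8, 289.0]
tcp_rot: [-3.141, 0.0, 0.22]
ft_force: [-0.4, -0.6, 0.5]
opening: 0.998
grip_force: 0.0
```

```bash
python3 -c "
from h import *
go(522,-398,200,12.7)
for c in ('wrist','top'):
  d=snap(c,c+'7');W=cloud(d)
  m=(W[...,0]>380)&(W[...,0]<660)&(W[...,1]>-470)&(W[...,1]<-340)&(W[...,2]>9)&(W[...,2]<35)&(d['z_map']>150)
  P=W[m]
  print(c,len(P),P.min(0),P.max(0),cv2.minAreaRect(P[:,:2].astype(np.float32)))
  for x in range(400,660,20):
    q=P[abs(P[:,0]-x)<4][:,1]
    if len(q)>3:
      mid=(q.min()+q.max())/2; lo=q[q<mid];hi=q[q>mid]
      print(x,len(q),q.min().round(),q.max().round(),lo.mean().round(1),hi.mean().round(1),((lo.mean()+hi.mean())/2).round(1))
"
```

```text
t 24.52 pos [ 500.6 -397.8  289. ] rpy [-1.7995e+02  2.0000e-02  1.2610e+01] F [-0.4 -0.6  0.5] open 0.998 grip 0.0 q [-0.77  0.51  1.52  0.    1.1   0.58]
tool shift [20.8  4.9 89. ] turn z -0.09
wrist 950 [ 407.95184332 -442.32332879    9.02183782] [ 654.04146698 -340.12434207   34.95752745] ((533.6470947265625, -397.7356872558594), (258.19012451171875, 47.80659103393555), 16.1849422454834)
420 40 -441.0 -406.0 -440.1 -408.1 -424.1
440 22 -440.0 -399.0 -439.4 -400.9 -420.1
460 22 -438.0 -394.0 -436.7 -395.2 -416.0
480 25 -434.0 -388.0 -432.9 -389.8 -411.4
500 27 -430.0 -383.0 -428.8 -384.4 -406.6
520 24 -426.0 -379.0 -424.5 -379.7 -402.1
540 33 -421.0 -374.0 -419.4 -375.7 -397.5
560 24 -416.0 -371.0 -414.3 -372.0 -393.2
580 31 -410.0 -368.0 -408.1 -369.0 -388.5
600 41 -403.0 -366.0 -400.7 -367.7 -384.2
620 44 -395.0 -364.0 -393.0 -365.3 -379.1
top 130 [ 408.01775184 -435.96542156    9.1139335 ] [ 628.14337701 -359.8803947    30.42679751] ((516.770263671875, -398.1865539550781), (223.1099090576172, 46.18699264526367), 11.257890701293945)
440 4 -398.0 -395.0 -397.6 -395.5 -396.5
520 4 -377.0 -373.0 -376.1 -373.3 -374.7
540 6 -418.0 -372.0 -416.0 -372.6 -394.3
560 6 -411.0 -368.0 -410.2 -368.2 -389.2
580 7 -405.0 -364.0 -404.4 -364.6 -384.5
600 8 -399.0 -362.0 -397.1 -363.0 -380.0
620 8 -392.0 -360.0 -390.8 -360.3 -375.6
```

View pics/wrist7.png

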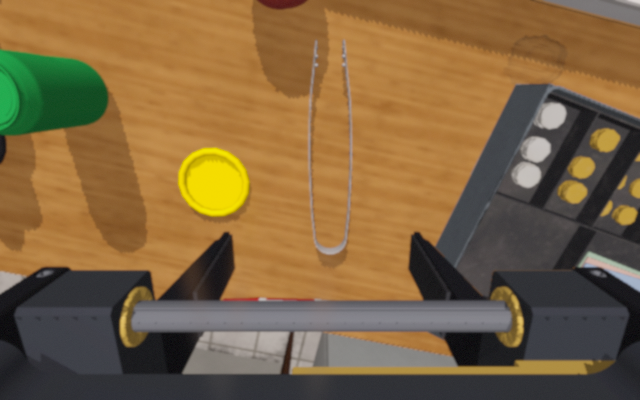

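The tongs lie centred between the fingers, pointing straight ahead: bow at (330, 248), tips at (316, 45) and (344, 45). The yellow dish and the grill are clear.

Request:
jog_arm:
  motion:
    - [0,0,0,9,3.2,40,95]
    - [0,0,0,9.4,3.2,45,95]
    - [0,0,0,0,0,45,95]
    - [0,0,0,0,0,40,95]
    - [0,0,0,0,0,20,95]
    - [0,0,0,0,0,10,95]
    - [0,0,0,0,0,0,95]
    - [0,0,0,0,0,0,95]

```text
t: 25.62
eef_pos: [520.4, -400.7, 90.7]
tcp_rot: [3.14, -0.001, 0.222]
ft_force: [-0.8, -0.0, 0.7]
opening: 1.0
grip_force: 0.0
```

```bash
python3 -c "
from h import *
go(520,-400,82,12.7)"
```

```text
t 25.62 pos [ 520.4 -400.7   90.7] rpy [ 1.799e+02 -6.000e-02  1.273e+01] F [-0.8 -0.   0.7] open 1.000 grip 0.0 q [-0.76  0.77  1.63 -0.    0.74  0.59]
tool shift [-0.3 -0.8  8.7] turn z 0.03
```

Request:
jog_arm:
  motion:
    - [0,0,0,0,0,6,95]
    - [0,0,0,0,0,3,95]
    - [0,0,0,0,0,0,60]
    - [0,0,0,0,0,0,35]
    - [0,0,0,0,0,0,35]
    - [0,0,0,0,0,0,35]
    - [0,0,0,0,0,0,35]
    - [0,0,0,0,0,0,35]
    - [0,0,0,0,0,0,35]
    - [0,0,0,0,0,0,35]

```text
t: 26.88
eef_pos: [520.0, -400.5, 80.4]
tcp_rot: [3.141, -0.0, 0.222]
ft_force: [-0.2, -0.5, 0.7]
opening: 0.473
grip_force: 30.0
```

Request:
jog_arm:
  motion:
    - [0,0,0,0,0,0,35]
    - [0,0,0,0,0,-15,35]
    - [0,0,0,0,0,-30,35]
    - [0,0,0,0,0,-40,35]
    - [0,0,0,0,0,-40,35]
    - [0,0,0,0,0,-35,35]
    - [0,0,0,0,0,-20,35]
    - [0,0,0,0,0,0,35]

```text
t: 27.88
eef_pos: [520.2, -400.4, 262.6]
tcp_rot: [3.139, -0.002, 0.222]
ft_force: [-0.7, 0.2, -0.8]
opening: 0.472
grip_force: 30.0
```

```bash
cat > rest.py <<'E'
from h import *
# rest: rim outline from top picture, floor-plane projection via depth
W=np.load('top4.npy');img=cv2.imread('pics/top4.png');hsv=cv2.cvtColor(img,cv2.COLOR_BGR2HSV)
m=(hsv[...,1]<70)&(abs(W[...,0]-507)<180)&(abs(W[...,1]-406)<70)&(W[...,2]<25)
n,l,s,c=cv2.connectedComponentsWithStats(m.astype(np.uint8));i=1+s[1:,4].argmax()
P=W[l==i]; print(len(P),P.min(0),P.max(0),cv2.minAreaRect(P[:,:2].astype(np.float32)),P.mean(0))
x=np.arange(400,620,20);md=[(P[abs(P[:,0]-a)<10][:,1].min()+P[abs(P[:,0]-a)<10][:,1].max())/2 for a in x]
print(np.round(md),np.degrees(np.arctan(np.polyfit(x,md,1)[0])))
v=img[...,2].astype(int);q=W[(l==i)&(v<60)];r=cv2.minAreaRect(q[:,:2].astype(np.float32));print('rim',len(q),r)
E
python3 rest.py; python3 -c "
from h import *
go(507,405.5,245,0)"
```

```text
1654 [365.38449801 363.33565565  -8.20279189] [635.50501189 448.429881    18.20656177] ((500.3849792480469, 405.485107421875), (270.3006286621094, 82.4378662109375), 1.1335135698318481) [499.22287713 406.77157426   3.87847506]
[404. 404. 405. 405. 406. 406. 407. 406. 407. 407. 407.] 1.0404636095078146
rim 217 ((500.3849792480469, 405.485107421875), (270.3006286621094, 82.4378662109375), 1.1335135698318481)
t 27.88 pos [ 520.2 -400.4  262.6] rpy [ 1.7983e+02 -1.1000e-01  1.2740e+01] F [-0.7  0.2 -0.8] open 0.472 grip 30.0 q [-0.76  0.56  1.51 -0.    1.06  0.59]
tool shift [ 164.9 -789.    17.6] turn z 12.74
```

Request:
jog_arm:
  motion:
    - [0,0,0,0,0,-25,35]
    - [0,0,2,0,0,-30,35]
    - [0,0,4,0,0,-25,35]
    - [0,0,4,0,0,0,35]
    - [0,0,1.7,0,0,0,35]
    - [0,0,0,0,0,0,35]
    - [0,0,0,0,0,0,35]

```text
t: 28.75
eef_pos: [520.0, -400.3, 339.7]
tcp_rot: [-3.141, 0.001, 0.019]
ft_force: [0.3, 0.2, -0.5]
opening: 0.468
grip_force: 30.0
```

```bash
python3 -c "
from h import *
go(500.5,406,340,1)
d=snap('wrist','w8');W=cloud(d);p=env.state()['eef_pos']
m=(abs(W[...,2]-(p[2]-68))<30)&(abs(W[...,0]-520)<140)&(abs(W[...,1]+400)<40)&(W[...,0]>550)
P=W[m];print(len(P),P.min(0),P.max(0))
for x in range(560,660,20):
  q=P[abs(P[:,0]-x)<6]
  if len(q): print(x,len(q),q[:,1].min(),q[:,1].max(),np.median(q[:,2]),q[:,2].max())
"
```

```text
t 28.75 pos [ 520.  -400.3  339.7] rpy [-1.7996e+02  4.0000e-02  1.0900e+00] F [ 0.3  0.2 -0.5] open 0.468 grip 30.0 q [-0.76  0.5   1.41 -0.    1.23  0.8 ]
tool shift [-4.200e+00 -8.066e+02 -3.000e-01] turn z 0.09
2462 [ 550.13098778 -420.76771758  261.89515104] [ 631.12582355 -377.94398228  288.28078143]
560 257 -420.4854894759048 -377.96672813367394 278.5393033570559 281.9395478219999
580 288 -419.317309012475 -378.45565208883295 278.75681615431256 281.65630043975557
600 334 -416.40983163071445 -380.49114594295577 278.91115864045116 282.3295197494142
620 585 -413.2923378549669 -382.55147508690015 280.93141947315024 288.2807814280866
```

View pics/w8.png

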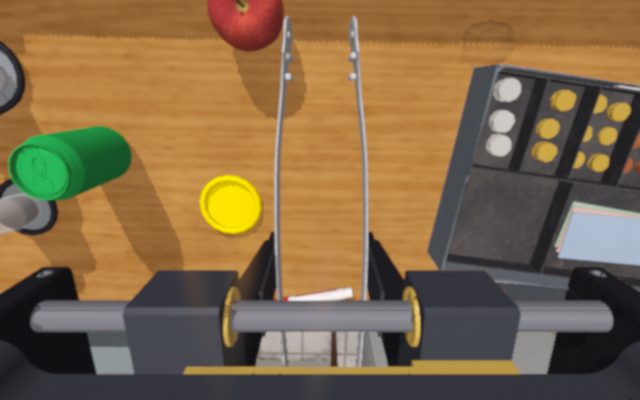

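The tongs hang level and straight ahead in the grip, tips at (288, 20) and (352, 20).

Request:
jog_arm:
  motion:
    - [0,0,0,0,-20,0,35]
    - [0,0,0,0,-40,0,35]
    - [0,0,0,-1,-50,0,35]
    - [0,0,0,-1,-50,0,35]
    - [0,0,0,0,-50,0,35]
    - [0,0,0,0,-50,0,35]
    - [0,0,0,0,-50,0,35]
    - [0,0,0,0,-50,0,35]
    - [0,0,0,0,-50,0,35]
    - [0,0,0,0,-50,0,35]

```text
t: 30.05
eef_pos: [508.6, 61.8, 340.5]
tcp_rot: [-3.142, -0.0, 0.019]
ft_force: [0.6, -1.0, -0.5]
opening: 0.468
grip_force: 30.0
```

Request:
jog_arm:
  motion:
    - [0,0,0,0,-50,0,35]
    - [0,0,0,0,-50,0,35]
    - [0,0,0,0,-50,0,35]
    - [0,0,0,0,-50,0,35]
    - [0,0,0,0,-50,0,35]
    - [0,0,0,0,-40,0,35]
    - [0,0,0,0,-35,0,35]
    - [0,0,0,0,-20,0,35]
    - [0,0,0,0,0,0,35]
    - [0,0,0,0,0,0,35]

```text
t: 31.3
eef_pos: [503.4, 403.6, 340.3]
tcp_rot: [3.141, 0.0, 0.018]
ft_force: [-0.0, -0.6, -0.5]
opening: 0.47
grip_force: 30.0
```

```bash
python3 -c "
from h import *
go(502,406,100,1)"
```

```text
t 31.30 pos [503.4 403.6 340.3] rpy [1.7998e+02 1.0000e-02 1.0100e+00] F [-0.  -0.6 -0.5] open 0.470 grip 30.0 q [ 0.57  0.48  1.44 -0.    1.22  2.13]
tool shift [ -1.3  -2.4 240.3] turn z 0.01
```

Request:
jog_arm:
  motion:
    - [0,0,0,-1.3,-2.4,30,35]
    - [0,0,0,0,0,45,35]
    - [0,0,0,0,0,45,35]
    - [0,0,0,0,0,45,35]
    - [0,0,0,0,0,35,35]
    - [0,0,0,0,0,20,35]
    - [0,0,0,0,0,10,35]
    - [0,0,0,0,0,0,35]
    - [0,0,0,0,0,0,35]

```text
t: 32.42
eef_pos: [502.6, 407.0, 111.5]
tcp_rot: [-3.141, -0.002, 0.018]
ft_force: [-0.6, 0.4, -0.5]
opening: 0.473
grip_force: 30.0
```

```bash
python3 -c "
from h import *
go(502,406,84,1)
snap('side','s9');snap('wrist','w9')
d=cv2.imread('pics/s9.png')[200:380,160:380];w=cv2.imread('pics/w9.png')
cv2.imwrite('pics/c9.png',np.hstack([cv2.resize(d,(391,320)),cv2.resize(w,(400,320))]))"
```

```text
t 32.42 pos [502.6 407.  111.5] rpy [-1.7995e+02 -9.0000e-02  1.0300e+00] F [-0.6  0.4 -0.5] open 0.473 grip 30.0 q [ 0.58  0.73  1.65 -0.    0.76  2.13]
tool shift [-0.6  1.  27.5] turn z 0.03
```

View pics/c9.png

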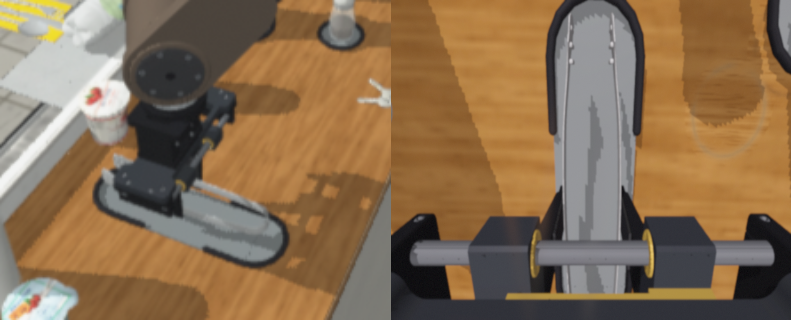

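Both tongs arms lie inside the rest's rim (right crop 570 to 612, rim 556 to 638) and lengthways, a few mm left of centre, which I correct while lowering.

Request:
jog_arm:
  motion:
    - [0,0,0,0,2,15,35]
    - [0,0,0,0,0,8,35]
    - [0,0,0,0,0,3,35]
    - [0,0,0,0,0,1,35]
    - [0,0,0,0,0,0,35]
    - [0,0,0,0,0,0,35]

```text
t: 33.28
eef_pos: [502.1, 404.8, 83.4]
tcp_rot: [3.141, 0.0, 0.018]
ft_force: [-2.2, -1.1, 3.1]
opening: 0.475
grip_force: 30.0
```

Request:
jog_arm:
  motion:
    - [0,0,0,0,0,0,65]
    - [0,0,0,0,0,0,65]
    - [0,0,0,0,0,0,65]
    - [0,0,0,0,0,0,65]
    - [0,0,0,0,0,-15,65]
    - [0,0,0,0,0,-45,65]
    - [0,0,0,0,0,-50,65]
    - [0,0,0,0,0,-50,65]
    - [0,0,0,0,0,-50,65]
    - [0,0,0,0,0,0,65]

```text
t: 34.52
eef_pos: [502.7, 405.2, 298.7]
tcp_rot: [-3.137, -0.007, 0.018]
ft_force: [0.2, -0.8, -0.0]
opening: 0.684
grip_force: 0.0
```

Request:
jog_arm:
  motion:
    - [0,0,0,-20,20,0,65]
    - [0,0,0,-30,40,0,65]
    - [0,0,0,-30,40,0,65]
    - [0,0,0,-20,40,0,65]
    - [0,0,0,0,40,-30,65]
    - [0,0,0,0,20,-30,65]
    - [0,0,0,0,0,0,65]
    - [0,0,0,0,0,0,65]

```text
t: 35.52
eef_pos: [405.5, 203.2, 352.6]
tcp_rot: [3.141, 0.001, 0.018]
ft_force: [0.2, -0.3, -0.5]
opening: 0.685
grip_force: 0.0
```

```bash
python3 -c "
from h import *
go(0,0,0,0)
snap('side','s10');d=snap('top','t10')
a=cv2.imread('pics/t10.png')[130:290,170:490];b=cv2.imread('pics/s10.png')[130:380,160:440]
cv2.imwrite('pics/c10.png',np.vstack([cv2.resize(a,(560,280)),cv2.resize(b,(560,300))]))
W=cloud(d)
P=W[(abs(W[...,0]-500)<140)&(abs(W[...,1]-406)<30)&(W[...,2]>18)&(W[...,2]<60)]
print(len(P),P.min(0),P.max(0))"
```

```text
t 35.52 pos [405.5 203.2 352.6] rpy [1.7999e+02 5.0000e-02 1.0200e+00] F [ 0.2 -0.3 -0.5] open 0.685 grip 0.0 q [0.32 0.18 1.87 0.   1.09 1.87]
tool shift [-409.   195.9  352.6] turn z 1.02
104 [394.95019833 383.42212925  18.01705191] [612.45111806 430.53386203  30.55687849]
```

View pics/c10.png

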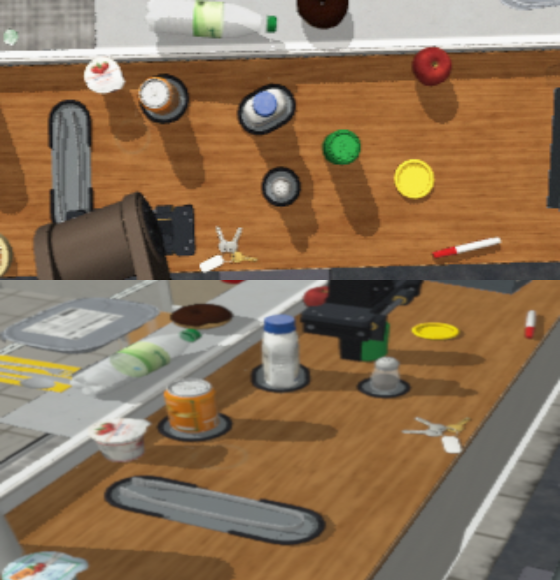

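All four things sit in their holders: can at (195, 405), bottle at (280, 350), shaker at (385, 375), tongs at (215, 510). The tub and apple are where they were, so I am handing the job in.

```bash
python3 -c "
from h import *
print(env.job_done())"
```

```text
the job is handed in; nothing more can be done
None
```

The can, shaker, sauce bottle and tongs are each in their own holder and released, the tub and apple were left where they were, and the job was handed in at about 36 s; `env.job_done()` returned no verdict.

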